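# Swing the dust-extraction selector to the wide outlet

### The arm

A 6-joint arm with a two-finger parallel gripper is mounted at the origin on the work surface. World frame = base frame: x ahead of the robot, y to its left, z up, the work surface at z = 0. Lengths are in m, angles in rad, forces in N, time in s.
With the tool pointing down it reaches from about 0.3 to 0.775 m from the base axis. Payload 14.6 kg.
Tool frame: the origin (TCP) lies at the very end of the fingers, on their centre line; the grasp point (between the pads) lies 19 mm behind it (ctrl.hold_point_z is the z of the grasp point in the tool frame, in m); z points along the fingers, y is the direction in which the jaws open and shut (so a half turn about z gives the same grasp; the last joint's range is limited). The gripper opens to 94 mm and grips with 3 to 60 N. Pads are 16 mm wide; open, the fingers measure 119 mm over their backs; the gripper's body (75 mm by 177 mm) begins 78 mm behind the grasp point.
Start: joints at [1.061, 0.3, 1.521, -0, 1.321, -0.067], TCP at [0.236, 0.497, 0.181] pointing down, gripper open.
Joint ranges: [-3.03, 3.03], [-0.79, 2.21], [0.23, 2.52], [-1.04, 4.18], [0, 3.07], [-2.55, 2.55]. Speed limits (rad/s): [2.22, 2.22, 2.57, 3.14, 3.14, 3.14].

### API

Orientations are given as [roll, pitch, yaw] about the fixed x, y, z axes, in that order (R = Rz(yaw) Ry(pitch) Rx(roll)).
In Python, from station import ctrl, cams, hand_in gives the robot as it stands.
- The arm moves only by the tool servo_tool, never from a script. Its argument "rows" is a list of rows, each a list of 7 numbers: the shift along the world's x, y, z in m, then the turn, a rotation vector about the world's x, y, z in rad, then the gripper command: -1 is shut, 1 is fully open, values between are in proportion. A call has exactly 8 rows; each row is the pose to reach, as a shift and turn from the pose measured when the call began; what a row does not reach only later rows make up. A row lasts 1/12 s, in which the tool goes at most 41.7 mm and 7.16 degrees, less where a joint would pass 70% of its speed; a pose out of reach is approached as far as the arm can. A call with a gripper value outside its range is refused whole. The fingers move at their own pace and stop on an object; "newtons" is the grip in N (left out, the last holds). Time passes only in rows, so rows that repeat a pose let the fingers close, or fill a call up. It gives the time, the measured TCP pose, the force and the opening at its end, in the units of the state.
- ctrl.get_obs(): the state, without advancing time (a new reading comes with each control period).
- cams.camera(name): name is "scene" or "side" or "wrist"; returns a dict with "image" (384x512x3 uint8, red, green, blue), "depth" (384x512 float32, m along the optical axis (not along the pixel's ray), 0 where there is no reading), "fx", "fy", "cx", "cy" (pixels), "rvec" (rotation vector, rad) and "tvec" (3), from world to camera coordinates, as OpenCV has them; the wrist camera has in their place "hand_eye" (4x4, takes a point from camera to tool coordinates, whose origin is the TCP and whose axes are the flange's). Camera axes: x right, y down, z forward; pixel columns grow to the right and rows downward; lengths in m; the calibration is good to about 2 mm. A picture is of the moment at which its call begins: read the wrist's pose just before it.
- hand_in(): hands the job in, once; it reports no verdict.
Trained networks look in a picture, given as the dict that the camera call returned (one of the last four; its "shot" number tells which), for a name from the list of things; names that differ only in an ending like _2 or _b are one class to them, and where a whole thing is asked for, a point or a joint stands for the part that bears it (a point fixed in the world has none). Each returns a list of dicts, best first, with "p" (0 to 1); they miss things now and then, are a little off and sometimes report something else, mostly with a low value. They report only what shows in the picture. A call takes as long as a camera call.
- cams.spot_in(picture, name): "box" ([left, top, right, bottom] as shares, 0 to 1, of the picture: columns of its width, rows of its height, round what is visible of it).
- cams.place_of(picture, name): "at" ([column, row] as shares, 0 to 1, of the picture: columns of its width, rows of its height: a listed point, or the origin of a listed thing).
The state is a dict: "time_s": time; "qpos": joint angles; "joint_vel": joint speeds; "tau": joint torques, N m; "ee_pos": TCP position; "eef_rot": TCP orientation; "force": force on the tool from outside, world axes, zero at the start; "moment": the same for the moment, N m; "grip_width": finger opening in m.
Only numpy, scipy, OpenCV 4.12 (cv2) and the standard library are available. Lean on these libraries where they do the work, as an engineer would, in place of code of your own. Each camera call takes 0.05 s, during which the arm holds its last target.

### The job

Set the jeweller's bench dust extraction to the wide outlet: on the round selector stand, take the swing arm by its upright knob and turn it until its round end sits centred over the wide open socket. Turn it the shorter way round, never over the capped stub, then let go and leave it there.

Things in the scene. Friction and masses are not known exactly. Their poses are not given: they have to be found in the camera images.
- selector: fixed round aluminium base plate, 250 mm across, 12 mm thick, at any yaw. Origin: centre of its underside, on the upright axis of the swing arm. The arm turns endlessly both ways and stays where left. 85 mm from the axis stand a closed stub (48 mm across, top at 46 mm) on the plate's +x side and the sockets, 100 degrees either side of its -x. Arm start: within 45 degrees of the plate's -x.
- swing_knob (a point): point on the centre line of the arm's upright round black knob, 108 mm above the bench, 85 mm from the axis. Knob: 22 mm across, 77 to 126 mm above the bench, on the arm's round end (52 mm across); it spins freely, so it can be carried round without turning the gripper; takes about 2 N. Grey arm: 30 mm wide, 56 to 76 mm above the bench, passes over the sockets. +x looks to the axis.
- wide_socket: the wide outlet: fixed upright open steel tube, 60 mm across outside, 52 mm bore, rim 52 mm above the bench, 85 mm from the selector's axis, on either side of the stand. Origin: centre of its underside, 12 mm above the bench. Its yaw means nothing.
- narrow_socket: the narrow outlet, not wanted: fixed upright open steel tube, 32 mm across outside, 24 mm bore, rim 52 mm above the bench, 85 mm from the axis, on the stand's other side. Origin: centre of its underside, 12 mm above the bench. Its yaw means nothing.

How it is judged:
At the end, for the whole second after the job is handed in: the swing arm's knob stands within 18 mm (about 12 degrees), seen from above, of the wide socket's centre, and stays there (horizontal distance between swing_knob and wide_socket below 0.018 m); the robot touches nothing.
It fails at once if the arm is turned over the capped stub (its knob comes within about 37 degrees of the stub's direction): the long way round (x of swing_knob in the frame of selector above 0.068 m).
It also fails if it takes over 32 s, if anything falls off the work surface, if the arm or the gripper's body presses on something with over 40 N, if the wrist force passes 120 N, or if a joint passes its speed limit or range.

## Working session

There is one attempt and no reset: what is moved stays moved. The work goes in short steps, Python scripts to look and compute and a tool call to move; the robot and the scene stay as the last step left them, time stands still between calls to the robot, and variables do not carry over. Pictures are saved under pics/ and viewed, and the job is handed in when it is done.

Besides the shell and the picture viewer there is one more tool, called by a JSON object that holds its "api" and its "payload". servo_tool: Moves the arm, as the interface text tells. Its arguments: {"type":"object","properties":{"rows":{"type":"array"},"newtons":{"type":"number"}},"required":["rows"]}

```bash
mkdir -p pics
cat > h.py <<'E'
import numpy as np, cv2
from station import ctrl, cams
def ray(c,at):
    p=np.array([[[at[0]*512,at[1]*384]]]);R=cv2.Rodrigues(np.array(c["rvec"],float))[0];t=np.array(c["tvec"],float).ravel()
    d=np.array([(p[0,0,0]-c["cx"])/c["fx"],(p[0,0,1]-c["cy"])/c["fy"],1.])
    return -R.T@t, R.T@d
def tri(rs):
    A=0;b=0
    for o,d in rs:
        d=d/np.linalg.norm(d);M=np.eye(3)-np.outer(d,d);A=A+M;b=b+M@o
    x=np.linalg.solve(A,b)
    return x,[np.linalg.norm((np.eye(3)-np.outer(d,d)/(d@d))@(x-o)) for o,d in rs]
def atz(r,z): o,d=r; return o+d*(z-o[2])/d[2]
E
python3 - <<'E'
from h import *
o=ctrl.get_obs();print(o["time_s"],o["ee_pos"],o["eef_rot"])
P={n:cams.camera(n) for n in("scene","side")}
Z={"swing_knob":.108,"wide_socket":.012,"narrow_socket":.012,"selector":0}
for n,c in P.items(): cv2.imwrite(f"pics/{n}1.png",c["image"][:,:,::-1])
for k in Z:
    rs=[]
    for n,c in P.items():
        r=cams.place_of(c,k)
        for q in r[:2]: print(k,n,np.round(np.array(q["at"])*[512,384],1),round(q["p"],2),"atz",np.round(atz(ray(c,q["at"]),Z[k]),4))
        if r: rs.append(ray(c,r[0]["at"]))
    if len(rs)==2: x,e=tri(rs);print(k,"TRI",np.round(x,4),np.round(e,4))
E
```

```text
0.0 [0.23552437 0.49667246 0.18034674] [-3.14032237e+00 -7.21197682e-05  2.69876659e+00]
swing_knob scene [270.6 212.1] 0.74 atz [0.6163 0.0065 0.108 ]
swing_knob side [233.8 174.1] 0.67 atz [0.6184 0.0066 0.108 ]
swing_knob TRI [0.6173 0.0067 0.1086] [0.0007 0.0007]
wide_socket scene [321.3 222.5] 0.68 atz [0.6156 0.1226 0.012 ]
wide_socket side [181.  255.3] 0.79 atz [0.6166 0.1253 0.012 ]
wide_socket TRI [0.6161 0.124  0.0115] [0.0014 0.0014]
narrow_socket scene [248.3 195.6] 0.6 atz [0.4852 0.0395 0.012 ]
narrow_socket side [290.3 269.1] 0.7 atz [0.4732 0.0321 0.012 ]
narrow_socket TRI [0.478  0.0363 0.0099] [0.0066 0.0066]
selector scene [277.6 213.8] 0.79 atz [0.547  0.0699 0.    ]
selector side [237.1 259.7] 0.65 atz [0.5563 0.0627 0.    ]
selector TRI [0.5513 0.0671 0.0057] [0.0002 0.0002]
```

View pics/scene1.png

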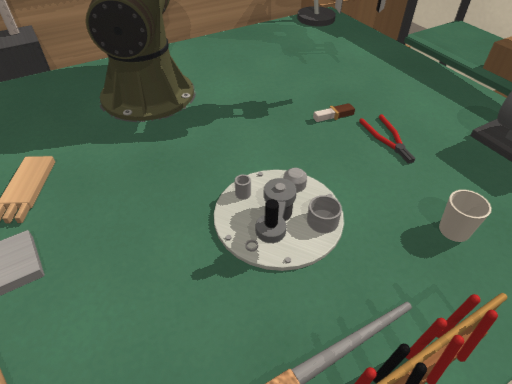

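View pics/side1.png

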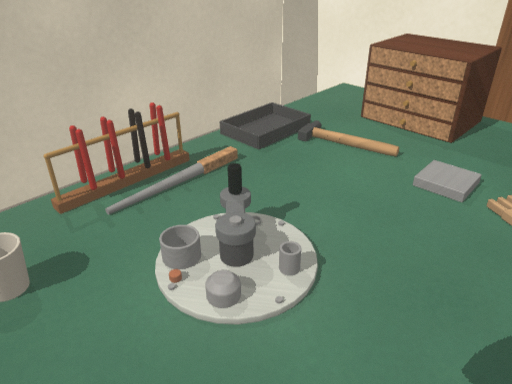

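The scene shows the knob at (271,213), wide socket at (324,213), narrow at (243,187) and stub at (295,180). The side view agrees, and the measured heights match the text. A circle fit puts the axis at about (0.555, 0.0655), with the knob at -43° and the wide socket at +43°. The stub is at about +122°, so the short way is +86° counter-clockwise. I'll move above the knob first.

{"api": "servo_tool", "payload": {"rows": [[0.024, -0.031, 0, 0, 0, 0.06, 1], [0.048, -0.062, 0, 0, 0, 0.12, 1], [0.072, -0.092, 0, 0, 0, 0.18, 1], [0.096, -0.123, 0, 0, 0, 0.24, 1], [0.12, -0.154, 0, 0, 0, 0.3, 1], [0.144, -0.185, 0, 0, 0, 0.36, 1], [0.168, -0.216, 0, 0, 0, 0.42, 1], [0.192, -0.246, 0, 0, 0, 0.44, 1]], "newtons": 25}}

```text
time_s: 1.17
ee_pos: [0.4285, 0.2492, 0.1812]
eef_rot: [3.141, 0.0, -3.141]
force: [0.5, 0.5, 0.3]
grip_width: 0.0937
```

{"api": "servo_tool", "payload": {"rows": [[0.027, -0.035, 0, 0, 0, 0, 1], [0.054, -0.07, 0, 0, 0, 0, 1], [0.081, -0.105, 0, 0, 0, 0, 1], [0.108, -0.14, 0, 0, 0, 0, 1], [0.135, -0.175, 0, 0, 0, 0, 1], [0.162, -0.21, 0, 0, 0, 0, 1], [0.189, -0.2425, 0, 0, 0, 0, 1], [0.189, -0.2425, 0, 0, 0, 0, 1]]}}

```text
time_s: 1.83
ee_pos: [0.6193, 0.0026, 0.1806]
eef_rot: [-3.141, 0.0, 3.14]
force: [-0.1, 0.8, -0.2]
grip_width: 0.094
```

Run:
```python
from h import *
from scipy.spatial.transform import Rotation as Ro
o=ctrl.get_obs();print(o["time_s"],o["ee_pos"],o["eef_rot"])
c=cams.camera("wrist");cv2.imwrite("pics/w1.png",c["image"][:,:,::-1])
T=np.eye(4);T[:3,:3]=Ro.from_euler("xyz",o["eef_rot"]).as_matrix();T[:3,3]=o["ee_pos"];M=T@np.array(c["hand_eye"])
for k,z in(("swing_knob",.108),("wide_socket",.012),("selector",0)):
    for q in cams.place_of(c,k)[:1]:
        d=M[:3,:3]@np.array([(q["at"][0]*512-c["cx"])/c["fx"],(q["at"][1]*384-c["cy"])/c["fy"],1])
        print(k,q["p"],np.array(q["at"])*[512,384],atz((M[:3,3],d),z))
```

```text
1.8333 [0.61930394 0.00262994 0.18061445] [-3.14126710e+00  3.27546035e-04  3.13963659e+00]
swing_knob 0.79 [261.376  186.0864] [0.61243278 0.00903676 0.108     ]
wide_socket 0.64 [361.1136 166.0032] [0.61095282 0.1272725  0.012     ]
selector 0.73 [309.8112 111.3984] [0.5490545  0.06678715 0.        ]
```

View pics/w1.png

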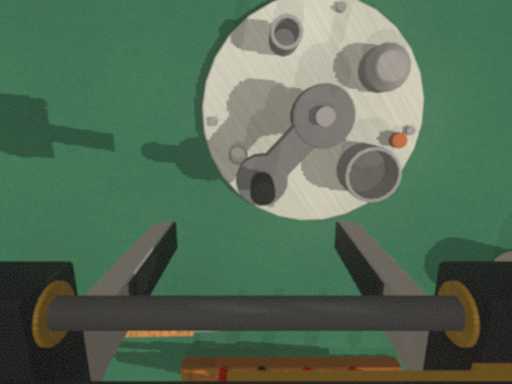

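Wrist view: the knob is at (262,188), the wide socket at (372,173) and the stub at (385,67). It agrees with the static cameras to within 5 mm. I'll use the mean: knob (0.615, 0.0075), axis (0.552, 0.0665), wide (0.614, 0.1255). Next I'll descend and grip.

{"api": "servo_tool", "payload": {"rows": [[-0.004, 0.005, -0.02, 0, 0, 0, 1], [-0.004, 0.005, -0.045, 0, 0, 0, 1], [-0.004, 0.005, -0.07, 0, 0, 0, 1], [-0.004, 0.005, -0.09, 0, 0, 0, 1], [-0.004, 0.005, -0.09, 0, 0, 0, 0.3], [-0.004, 0.005, -0.09, 0, 0, 0, -0.3], [-0.004, 0.005, -0.09, 0, 0, 0, -1], [-0.004, 0.005, -0.09, 0, 0, 0, -1]], "newtons": 20}}

```text
time_s: 2.7
ee_pos: [0.6139, 0.0122, 0.0927]
eef_rot: [3.141, 0.002, -3.141]
force: [0.6, 0.1, 0.6]
grip_width: 0.0705
```

{"api": "servo_tool", "payload": {"rows": [[0, 0, 0, 0, 0, 0, -1], [0, 0, 0, 0, 0, 0, -1], [0, 0, 0, 0, 0, 0, -1], [0, 0, 0, 0, 0, 0, -1], [0, 0, 0, 0, 0, 0, -1], [0, 0, 0, 0, 0, 0, -1], [0, 0, 0, 0, 0, 0, -1], [0, 0, 0, 0, 0, 0, -1]]}}

```text
time_s: 3.37
ee_pos: [0.6141, 0.0119, 0.0927]
eef_rot: [-3.141, 0.003, -3.141]
force: [1.3, -1.3, -0.9]
grip_width: 0.0214
```

Run:
```python
from h import *
o=ctrl.get_obs();print(o["time_s"],o["ee_pos"],o["grip_width"],o["force"])
P={n:cams.camera(n) for n in("scene","side")}
cv2.imwrite("pics/g1.png",np.hstack([c["image"][100:300,120:420,::-1] for c in P.values()]))
p=np.array(o["ee_pos"])[:2];C=np.array([.552,.0665]);r=p-C;print(np.linalg.norm(r),np.degrees(np.arctan2(r[1],r[0])))
for a in np.arange(0,91,7.5):
    t=np.radians(a);R=np.array([[np.cos(t),-np.sin(t)],[np.sin(t),np.cos(t)]]);print(a,np.round(R@r-r,4),C+R@r)
```

```text
3.3667 [0.61406266 0.01187308 0.09272311] 0.021359356490068156 [ 1.32036557 -1.30488766 -0.8692463 ]
0.08267935101574746 -41.35390615198157
0.0 [0. 0.] [0.61406266 0.01187308]
7.5 [0.0066 0.0086] [0.62066195 0.02044122]
15.0 [0.012  0.0179] [0.62608642 0.02979744]
22.5 [0.0162 0.0279] [0.63024324 0.03978166]
30.0 [0.019  0.0383] [0.63306131 0.05022303]
37.5 [0.0204 0.0491] [0.63449239 0.0609429 ]
45.0 [0.0204 0.0599] [0.634512   0.07175786]
52.5 [0.0191 0.0706] [0.63311981 0.08248286]
60.0 [0.0163 0.0811] [0.63033964 0.09293438]
67.5 [0.0122 0.0911] [0.62621905 0.10293361]
75.0 [0.0068 0.1004] [0.62082856 0.11230944]
82.5 [0.0002 0.109 ] [0.61426039 0.12090146]
90.0 [-0.0074  0.1167] [0.60662692 0.12856266]
```

Gripped: width is 21.4 mm on the 22 mm knob, and forces are small. Now the arc.

{"api": "servo_tool", "payload": {"rows": [[0.0034, 0.0043, 0, 0, 0, 0, -1], [0.0067, 0.0087, 0, 0, 0, 0, -1], [0.0097, 0.0135, 0, 0, 0, 0, -1], [0.0122, 0.018, 0, 0, 0, 0, -1], [0.0145, 0.023, 0, 0, 0, 0, -1], [0.0165, 0.028, 0, 0, 0, 0, -1], [0.0192, 0.0385, 0, 0, 0, 0, -1], [0.0206, 0.0493, 0, 0, 0, 0, -1]]}}

```text
time_s: 4.13
ee_pos: [0.6347, 0.062, 0.0927]
eef_rot: [-3.141, 0.002, -3.141]
force: [-5.1, -1.9, 2.1]
grip_width: 0.0212
```

Run:
```python
from h import *
o=ctrl.get_obs();print(o["time_s"],o["ee_pos"],o["grip_width"],o["force"])
c=cams.camera("scene")
for q in cams.place_of(c,"swing_knob")[:1]: print(q["p"],atz(ray(c,q["at"]),.108))
cv2.imwrite("pics/g2.png",c["image"][:,:,::-1])
```

```text
4.1333 [0.63465509 0.06198748 0.09265549] 0.021201609460787817 [-5.13972999 -1.92493366  2.14731876]
0.72 [0.6420137  0.06395443 0.108     ]
```

View pics/g2.png

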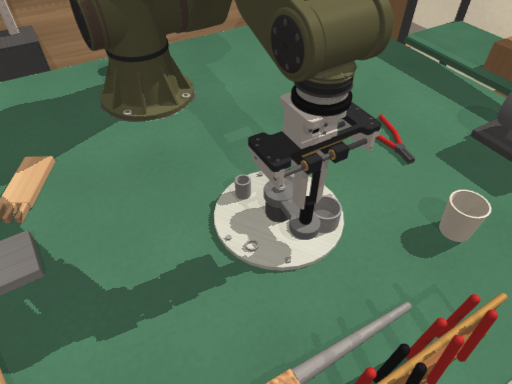

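The knob is in the jaws and following, with the round end at (306,222). I'll finish the arc.

{"api": "servo_tool", "payload": {"rows": [[-0.0003, 0.0085, 0, 0, 0, 0, -1], [-0.0014, 0.018, 0, 0, 0, 0, -1], [-0.0035, 0.0275, 0, 0, 0, 0, -1], [-0.0065, 0.037, 0, 0, 0, 0, -1], [-0.0103, 0.0455, 0, 0, 0, 0, -1], [-0.015, 0.0543, 0, 0, 0, 0, -1], [-0.021, 0.062, 0, 0, 0, 0, -1], [-0.022, 0.0635, 0, 0, 0, 0, -1]]}}

```text
time_s: 4.9
ee_pos: [0.6107, 0.1272, 0.0926]
eef_rot: [-3.14, -0.001, -3.139]
force: [-10.5, -12.1, 5.8]
grip_width: 0.0208
```

{"api": "servo_tool", "payload": {"rows": [[0, 0, 0, 0, 0, 0, -1], [0, 0, 0, 0, 0, 0, -0.6], [0, 0, 0, 0, 0, 0, 0], [0, 0, 0, 0, 0, 0, 0.5], [0, 0, 0, 0, 0, 0, 0.5], [0, 0, 0, 0, 0, 0, 0.5], [0, 0, 0, 0, 0, 0, 0.5], [0, 0, 0, 0, 0, 0, 0.5]]}}

```text
time_s: 5.57
ee_pos: [0.6107, 0.1273, 0.0926]
eef_rot: [-3.14, -0.0, -3.138]
force: [0.8, 0.8, -0.2]
grip_width: 0.0575
```

{"api": "servo_tool", "payload": {"rows": [[0, 0, 0.02, 0, 0, 0, 0.5], [0, 0, 0.04, 0, 0, 0, 0.5], [0, 0, 0.07, 0, 0, 0, 0.5], [0, 0, 0.1, 0, 0, 0, 0.5], [-0.03, 0, 0.13, 0, 0, 0, 0.5], [-0.06, 0, 0.15, 0, 0, 0, 0.5], [-0.09, 0, 0.16, 0, 0, 0, 0.5], [-0.12, 0, 0.16, 0, 0, 0, 0.5]]}}

```text
time_s: 6.23
ee_pos: [0.4901, 0.1274, 0.2549]
eef_rot: [-3.141, 0.004, -3.139]
force: [-0.0, -0.0, 0.6]
grip_width: 0.0706
```

Run:
```python
from h import *
o=ctrl.get_obs();print(o["time_s"],o["ee_pos"],o["grip_width"],o["force"])
P={n:cams.camera(n) for n in("scene","side")}
cv2.imwrite("pics/f1.png",np.hstack([c["image"][100:320,120:420,::-1] for c in P.values()]))
for k,z in(("swing_knob",.108),("wide_socket",.012)):
    rs=[]
    for n,c in P.items():
        for q in cams.place_of(c,k)[:1]: rs.append(ray(c,q["at"]));print(k,n,q["p"],np.array(q["at"])*[512,384],np.round(atz(rs[-1],z),4))
    if len(rs)==2:print(tri(rs))
```

```text
6.2333 [0.49009385 0.1274256  0.25494551] 0.07061510501581895 [-0.00907042 -0.04240212  0.55587781]
swing_knob scene 0.89 [328.0896 184.8192] [0.6133 0.124  0.108 ]
swing_knob side 0.66 [171.9808 207.0912] [0.6114 0.1336 0.108 ]
(array([0.61274388, 0.12902035, 0.10508455]), [np.float64(0.0031838244362409535), np.float64(0.0031838244362409588)])
wide_socket scene 0.68 [320.512  222.9888] [0.6158 0.1206 0.012 ]
wide_socket side 0.79 [183.0912 254.8992] [0.6149 0.1225 0.012 ]
(array([0.61554168, 0.12155303, 0.01109731]), [np.float64(0.0004531821809825105), np.float64(0.0004531821809825075)])
```

View pics/f1.png

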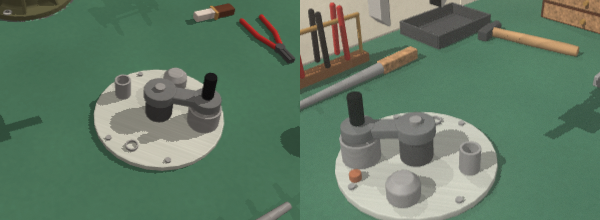

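The round end sits over the wide socket in both views. The two estimates put it 4–8 mm off, so I'll check once more from above.

Run:
```python
from h import *
from scipy.spatial.transform import Rotation as Ro
o=ctrl.get_obs()
c=cams.camera("wrist");cv2.imwrite("pics/w2.png",c["image"][:,:,::-1])
T=np.eye(4);T[:3,:3]=Ro.from_euler("xyz",o["eef_rot"]).as_matrix();T[:3,3]=o["ee_pos"];M=T@np.array(c["hand_eye"])
print(M[:3,3])
for k,z in(("swing_knob",.108),("wide_socket",.012),("narrow_socket",.012),("selector",0)):
    for q in cams.place_of(c,k)[:1]:
        d=M[:3,:3]@np.array([(q["at"][0]*512-c["cx"])/c["fx"],(q["at"][1]*384-c["cy"])/c["fy"],1])
        print(k,q["p"],np.array(q["at"])*[512,384],atz((M[:3,3],d),z))
```

```text
[0.42010493 0.12850529 0.45569484]
swing_knob 0.83 [252.6208 272.9856] [0.60742141 0.12534137 0.108     ]
wide_socket 0.74 [255.7952 246.6048] [0.6159086  0.12912092 0.012     ]
narrow_socket 0.72 [185.8048 150.9888] [0.47429093 0.03211256 0.012     ]
selector 0.86 [213.504  203.5968] [0.55311097 0.06650833 0.        ]
```

View pics/w2.png

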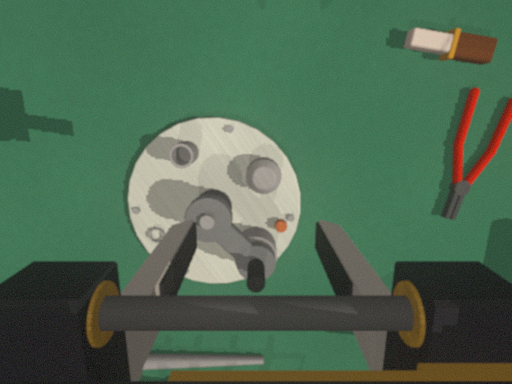

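Every view puts the knob 3–10 mm from the socket centre (limit 18 mm), and the gripper is clear. Handing in.

```bash
python3 -c "
from station import ctrl,hand_in
print(ctrl.get_obs()['joint_vel']);print(hand_in())"
```

```text
[ 0.00208447 -0.00575474  0.00251854  0.00142783 -0.00145171  0.0016215 ]
the job is handed in; nothing more can be done
None
```

The swing arm now sits with its round end over the wide socket. I gripped it by its knob, turned it about 85° the short way (away from the capped stub), let go and backed off. The job is handed in; the whole run took about 7 s of the 32 s allowed.

- **Position:** my last checks put the knob 4 mm (scene camera), 8 mm (both fixed cameras together) and 9 mm (wrist camera) from the socket centre, against the 18 mm limit. The views disagree by several millimetres. They agree that it overshot slightly, by about 3–7 mm along the arc.
- **Forces:** the highest tool force reported, read at the end of each move, was about 17 N, just before letting go. It read near zero after release, with the gripper about 16 cm above its release height and touching nothing.

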